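# Put the scale check weights back in their case

## Robot

A 7-joint arm with a two-finger parallel gripper is mounted at the origin on a cart in front of the work surface, level with it; the furniture and walls round the work are solid. World frame = base frame: x ahead of the robot, y to its left, z up, the work surface at z = 0. Lengths are in mm, angles in rad, forces in N, time in s.
With the tool pointing down it reaches from about 375 to 925 mm from the base axis. Payload 3.1 kg.
Tool frame: the origin (TCP) lies at the very end of the fingers, on their centre line; the grasp point (between the pads) lies 19 mm behind it; z points along the fingers, y is the line along which they close (so a half turn about z gives the same grasp; the last joint's range is limited). The gripper opens to 85 mm and grips with 20 to 120 N. Pads are 22 mm wide; open, the fingers measure 114 mm over their backs; the gripper's body (76 mm by 85 mm) begins 54 mm behind the grasp point. The pads swing forward as they close: fully open they stand 13 mm farther back than shut.
Start: joints at [1.023, 0.383, 0.044, 1.598, -0.018, 1.161, -0.05], TCP at [282.629, -585.341, 231.269] pointing down, gripper open.
Joint ranges: [-2.61, 2.61], [-0.41, 2.15], [-1.48, 1.57], [0, 2.5], [-1.57, 4.71], [0.05, 1.97], [-2.85, 2.85]. Speed limits (rad/s): [2.79, 2.79, 3.14, 3.14, 3.14, 3.14, 3.14].

## Interface

Orientations are given as a unit quaternion [w, x, y, z].
In Python, from cell import sensors, cams, order gives the robot as it stands.
- The arm moves only by the tool jog_arm, never from a script. Its argument "moves" is one flat list of numbers, 7 for each row, row after row: the closure, from 0 (fully open) to 1 (shut), then the shift along the tool's x, y, z in m, then the turn, a rotation vector about the tool's x, y, z in degrees. A call has 1 to 20 rows; each row shifts and turns the commanded pose from where the row before left it, along the tool's axes as they then stand; what a row does not reach is not made up. A row lasts 1/10 s, in which the tool goes at most 50 mm and 8.59 degrees, less where a joint would pass 70% of its speed; a pose out of reach is approached as far as the arm can. A call with a gripper value outside its range is refused whole. The fingers move at their own pace and stop on an object; "squeeze" is the grip in N (left out, the last holds). Time passes only in rows, so rows that do not move let the fingers close. It gives the time, the measured TCP pose, the force, the opening and the grip force at its end, in the units of the state.
- sensors.get_state(): the state, without advancing time (a new reading comes with each control period).
- cams.snapshot(name): name is "side" or "top"; returns the picture (384x512x3 uint8, blue, green, red); there is no depth.
- cams.camera_model(name): a dict with "fovy" (degrees; the focal length in pixels is half the picture's height over the tangent of half this angle, whatever the lens; pixels are square), "cx", "cy" (the principal point, pixels), "R" (3x3) and "t" (3): a world point X has camera coordinates R X + t. Camera axes: x right, y down, z forward; pixel columns grow to the right and rows downward; lengths in mm; the calibration is good to about 2 mm. A picture is of the moment at which its call begins. camera_model takes no time and is no camera call.
- order.job_done(): hands the job in; it is judged then, once.
The state is a dict: "t": time; "qpos": joint angles; "qd": joint speeds; "joint_efforts": joint torques, N m; "tcp_pos": TCP position; "tcp_rot": TCP orientation; "wrist_force": force on the tool from outside, world axes, zero at the start; "ft_torque": the same for the moment, N m; "width": finger opening in mm; "finger_force": force on a finger pad.
Only numpy, scipy, OpenCV 4.12 (cv2) and the standard library are available. Lean on these libraries where they do the work, as an engineer would, in place of code of your own. Each camera call takes 0.05 s, during which the arm holds its last target. There are 200 camera calls.

## Task

The bar scale has been checked: put its four steel check weights away. Open the clear lid of the wooden case, stand each weight upright in the socket bored for it, so that they are lined up in order of size, and then close the lid fully over them. Do not tip a weight over on the way.

Things in the scene. Friction and masses are not known exactly. Their poses are not given: they have to be found in the camera images.
- weight_s: smallest of the four polished steel check weights (about 50 g): an upright cylinder 18 mm in diameter with a narrower knob on top, 29 mm high in all; the full diameter runs from the underside to 20 mm up. Origin: centre of the underside, z up. It stands on the counter.
- weight_m: second smallest of the four polished steel check weights (about 100 g): an upright cylinder 27 mm in diameter with a narrower knob on top, 34 mm high in all; the full diameter runs from the underside to 25 mm up. Origin: centre of the underside, z up. It stands on the counter.
- weight_l: second largest of the four polished steel check weights (about 200 g): an upright cylinder 37 mm in diameter with a narrower knob on top, 40 mm high in all; the full diameter runs from the underside to 30 mm up. Origin: centre of the underside, z up. It stands on the counter.
- weight_xl: largest of the four polished steel check weights (about 500 g): an upright cylinder 48 mm in diameter with a narrower knob on top, 50 mm high in all; the full diameter runs from the underside to 40 mm up. Origin: centre of the underside, z up. It stands on the steel pan of the bar scale (pan top 23 mm above the counter).
- socket_s: socket for the smallest weight: round slippery grey plastic cup let in flush with the top of the case's wooden base, 10 mm deep; bore 27 mm in diameter (weight 18 mm) for the lowest 4 mm, flaring to 33 mm at the mouth. Origin: centre of its floor, 20 mm above the counter, at x = -6, y = 92 mm in the case's frame. A seated weight has its origin here.
- socket_m: socket for the second smallest weight: round slippery grey plastic cup let in flush with the top of the case's wooden base, 10 mm deep; bore 36 mm in diameter (weight 27 mm) for the lowest 4 mm, flaring to 42 mm at the mouth. Origin: centre of its floor, 20 mm above the counter, at x = -6, y = 41 mm in the case's frame. A seated weight has its origin here.
- socket_l: socket for the second largest weight: round slippery grey plastic cup let in flush with the top of the case's wooden base, 10 mm deep; bore 46 mm in diameter (weight 37 mm) for the lowest 4 mm, flaring to 52 mm at the mouth. Origin: centre of its floor, 20 mm above the counter, at x = -6, y = -19 mm in the case's frame. A seated weight has its origin here.
- socket_xl: socket for the largest weight: round slippery grey plastic cup let in flush with the top of the case's wooden base, 10 mm deep; bore 57 mm in diameter (weight 48 mm) for the lowest 4 mm, flaring to 63 mm at the mouth. Origin: centre of its floor, 20 mm above the counter, at x = -6, y = -89 mm in the case's frame. A seated weight has its origin here.
- case: fixed wooden case base, 110 (x) by 260 (y) by 30 mm high, sockets in a row along y, largest at -y; clear lid above. Origin: centre of the underside, z up; -x is the front, +x the hinge side. A flat brass pull, 10 mm thick in y, sticks 41 mm out of the front of the lid; the middle of its round end is at x = 56.5 - 143.5 cos a + 20 sin a, y = 0, z = 30.5 + 143.5 sin a + 20 cos a (mm), a = lid angle.
- case_lid (a joint): angle of the clear lid, rad: 0 closed, grows as its front rises, stop at 1.95 (leaning back). Hinge line along the case's y at x = 56.5, z = 30.5 mm. Stiff hinge (0.15 N m): the lid stays at any angle. Lid: box open below, 110 x 260 x 49 mm, 3 mm walls. Pinched along the case's y, the pull pivots between the fingers through the whole swing.
Not all that is in view belongs to the job. What is shaped like the weight_m but green or pink is not meant.

How it is judged:
By the outcome, as a careful person would: the job done as asked, in the order asked, and still so for the second after the job is handed in, with the robot touching nothing.
It also fails if it takes over 144 s, if anything falls off the work surface, if the arm or the gripper's body presses on something with over 40 N, if the wrist force passes 120 N, or if a joint passes its speed limit or range.

## Working session

There is one attempt and no reset: what is moved stays moved. The work goes in short steps, Python scripts to look and compute and a tool call to move; the robot and the scene stay as the last step left them, time stands still between calls to the robot, and variables do not carry over. Pictures are saved under pics/ and viewed, at most 15 in all, crops included, and the job is handed in when it is done.

Besides the shell and the picture viewer there is one more tool, called after "Request:" as name(argument=value, ...), one argument or row to a line, values as JSON. jog_arm: Moves the arm, as the interface text tells. Its arguments: {"type":"object","properties":{"moves":{"type":"array","items":{"type":"number"}},"squeeze":{"type":"number"}},"required":["moves"]}

```bash
ls; mkdir -p pics; python3 - <<'E'
from cell import sensors, cams
import cv2
for n in ("top","side"):
    cv2.imwrite(f"pics/{n}0.png",cams.snapshot(n)); m=cams.camera_model(n); print(n,m)
print(sensors.get_state())
E
```

```text
pics
top {'fovy': 44.7510938088257, 'cx': 266.15305181508757, 'cy': 190.14129553036193, 'R': array([[ 0.00756192, -0.99983073, -0.01677282],
       [-0.99884434, -0.00675619, -0.04758506],
       [ 0.04746368,  0.01711327, -0.99872636]]), 't': array([  -3.91015708,  495.63389236, 1239.32937084])}
side {'fovy': 52.81265360211669, 'cx': 257.2564595935257, 'cy': 188.0182128688859, 'R': array([[ 0.99306936,  0.11708761,  0.01018539],
       [ 0.08195527, -0.6277604 , -0.77408024],
       [-0.08424122,  0.76955011, -0.63300557]]), 't': array([-489.42714705,    4.40806772, 1037.56024225])}
{'t': 0.1, 'qpos': array([ 1.02318243,  0.38377308,  0.04385566,  1.59943039, -0.01791319,
        1.16118146, -0.04991371]), 'qd': array([ 0.00077022, -0.00113618,  0.00135613, -0.00317622,  0.00256394,
        0.00066292,  0.00049118]), 'joint_efforts': array([ 2.89402888e-03, -4.34726822e+01,  1.02954514e+00, -2.50454003e+01,
        1.08720828e-02,  5.47915668e-03,  3.02739252e-06]), 'tcp_pos': array([ 282.23805401, -584.57645577,  229.99400944]), 'tcp_rot': array([-1.15446188e-03,  9.74809366e-01,  2.23036456e-01, -3.26562453e-04]), 'wrist_force': array([-0.66915077, -0.36614641, -0.65788473]), 'ft_torque': array([-0.01745894, -0.00508226, -0.00809927]), 'finger_force': 0.0, 'width': 85.14308660085698}
```

View pics/top0.png

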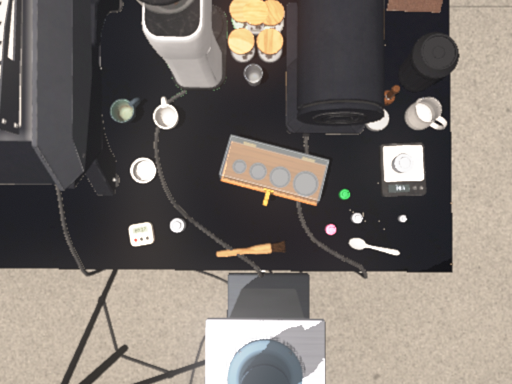

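View pics/side0.png

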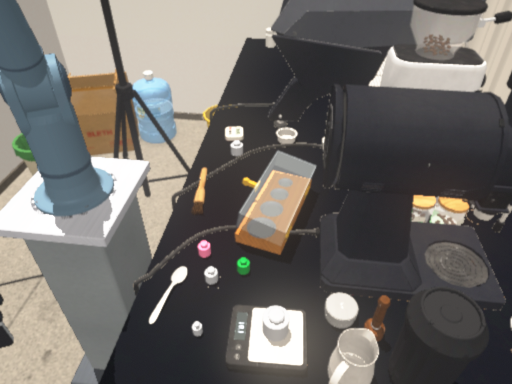

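The top view shows the case at (275,170) with its pull at (267,198). The scale is at (402,162) with the xl weight on it. Weight candidates are at (358,217), (403,218) and (178,226), and the decoys are green at (345,194) and pink at (331,229). I'll enlarge these crops.

```bash
cat > h.py <<'E'
import numpy as np, cv2
from cell import sensors, cams, order
def model(n):
    m=cams.camera_model(n); f=192/np.tan(np.radians(m["fovy"]/2)); return f,m["cx"],m["cy"],np.array(m["R"]),np.array(m["t"])
def ray(n,u,v,z):
    f,cx,cy,R,t=model(n); d=R.T@np.array([(u-cx)/f,(v-cy)/f,1]); c=-R.T@t
    return c+d*(z-c[2])/d[2]
def proj(n,X):
    f,cx,cy,R,t=model(n); p=R@np.array(X,float)+t; return np.array([cx+f*p[0]/p[2],cy+f*p[1]/p[2]])
def crop(img,x,y,w,h,s): return cv2.resize(img[y:y+h,x:x+w],(w*s,h*s),interpolation=cv2.INTER_NEAREST)
E
python3 - <<'E'
from h import *
t=cv2.imread("pics/top0.png"); s=cv2.imread("pics/side0.png")
a=np.hstack([crop(t,320,140,110,100,4),crop(t,160,210,36,40,10)[:400]])
b=np.hstack([crop(t,210,130,125,80,4),crop(s,180,260,75,80,4)])
b=np.pad(b,((0,0),(0,a.shape[1]-b.shape[1]) if a.shape[1]>b.shape[1] else (0,0),(0,0)))
cv2.imwrite("pics/c1.png",a[:,:800]); cv2.imwrite("pics/c2.png",b[:,:800])
E
```

```text
(no output)
```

View pics/c1.png

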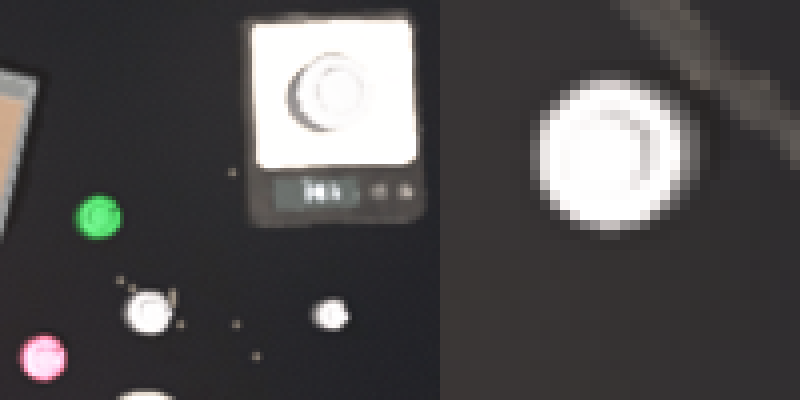

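View pics/c2.png

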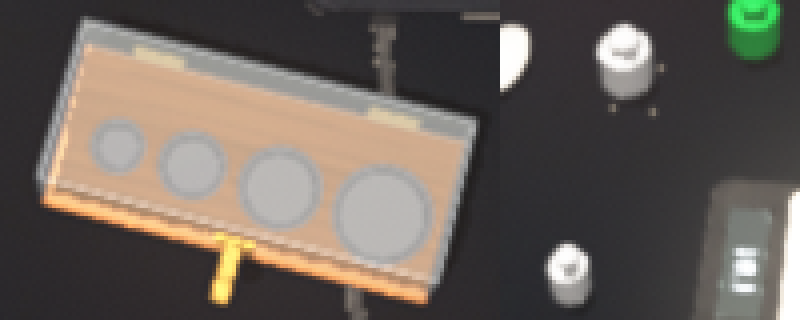

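```bash
python3 - <<'E'
from h import *
t=cv2.imread("pics/top0.png"); s=cv2.imread("pics/side0.png")
def blob(im,n,u,v,r,zs,th=120):
    g=im.min(2); m=np.zeros_like(g); m[v-r:v+r+1,u-r:u+r+1]=(g[v-r:v+r+1,u-r:u+r+1]>th)*255
    c=max(cv2.findContours(m,0,2)[0],key=cv2.contourArea); M=cv2.moments(c); p=(M["m10"]/M["m00"],M["m01"]/M["m00"])
    print(n,np.round(p,1),cv2.contourArea(c),cv2.boundingRect(c),[np.round(ray(n,*p,z),1) for z in zs])
for nm,u,v,r,z in (("s",403,218,6,20),("m",358,217,7,25),("l",178,226,10,30)):
    print(nm); blob(t,"top",u,v,r,[z*.8])
for nm,u,v,r,z in (("s",197,328,11,29),("m",211,275,13,34),("l",237,148,12,40)):
    print(nm); blob(s,"side",u,v,r,[z*.45])
print("cam",-model("top")[3].T@model("top")[4])
# sockets: saturation low inside wood
hsv=cv2.cvtColor(t,cv2.COLOR_BGR2HSV); 
m=((hsv[...,1]<60)&(hsv[...,2]>90)).astype(np.uint8)*255; k=np.zeros_like(m);k[150:200,225:325]=m[150:200,225:325]
P=[]
for c in cv2.findContours(k,0,2)[0]:
    a=cv2.contourArea(c)
    if a>40:
        M=cv2.moments(c);p=(M["m10"]/M["m00"],M["m01"]/M["m00"]); print(np.round(p,1),a,cv2.boundingRect(c),np.round(ray("top",*p,29),1))
# pull
y=((hsv[...,1]>150)&(hsv[...,2]>150)).astype(np.uint8); k=np.zeros_like(y);k[186:212,258:280]=y[186:212,258:280]
v,u=np.nonzero(k);print("pull",u.mean(),v.mean(),u[v==v.max()],v.max(),np.round(ray("top",u[v>=v.max()-2].mean(),v.max()-1,48),1))
# xl: brass of knob edges via Canny/Hough
g=cv2.cvtColor(t,0*0+cv2.COLOR_BGR2GRAY)[140:200,375:432]; 
c=cv2.HoughCircles(cv2.resize(g,None,fx=4,fy=4,interpolation=cv2.INTER_CUBIC),cv2.HOUGH_GRADIENT,1,20,param1=60,param2=15,minRadius=20,maxRadius=50)
if c is not None:
    for x,yy,r in c[0][:5]: 
        p=(375+(x+.5)/4-.5,140+(yy+.5)/4-.5); print("xl",p,r/4,np.round(ray("top",*p,63),1))
E
```

```text
s
top [402.4 218.2] 36.5 (399, 215, 8, 7) [array([ 423.4, -362.6,   16. ])]
m
top [356.7 217.7] 82.5 (351, 213, 13, 11) [array([ 423.8, -241. ,   20. ])]
l
top [176.8 224.9] 157.5 (170, 218, 15, 15) [array([401., 236.,  24.])]
s
side [196.7 327.9] 105.0 (192, 321, 10, 15) [array([ 423.3, -364.6,   13. ])]
m
side [210.8 274.4] 177.0 (204, 266, 14, 18) [array([ 424. , -243.1,   15.3])]
l
side [235.6 144.7] 215.5 (225, 136, 18, 20) [array([396.8, 247.7,  18. ])]
cam [ 436.26753986  -21.76987567 1261.27009011]
[321.  187.7] 46.0 (317, 171, 8, 29) [ 502.2 -145.5   29. ]
[305.3 183.4] 510.0 (293, 171, 26, 27) [ 513.4 -104.    29. ]
[279.5 176.6] 358.0 (269, 166, 22, 22) [531.  -35.7  29. ]
[257.6 170.8] 236.0 (249, 162, 18, 18) [546.1  22.5  29. ]
[239. 166.] 157.0 (232, 159, 15, 15) [558.4  72.   29. ]
[301.1 155.6] 265.5 (266, 150, 59, 16) [587.1 -92.7  29. ]
pull 266.48387096774195 196.96774193548387 [264 265 266] 205 [457.8   2.6  48. ]
xl (np.float32(402.75), np.float32(162.75)) 8.8 [ 566.  -351.4   63. ]
xl (np.float32(388.75), np.float32(175.75)) 7.9 [ 532.3 -315.5   63. ]
xl (np.float32(388.75), np.float32(152.75)) 9.0 [ 591.6 -315.7   63. ]
xl (np.float32(394.25), np.float32(150.5)) 6.7 [ 597.5 -329.9   63. ]
xl (np.float32(399.75), np.float32(167.5)) 5.25 [ 553.7 -343.7   63. ]
```

Request:
jog_arm(
  moves=[0,0.0295,-0.0324,0.0057,0,0,0,0,0.0295,-0.0324,0.0057,0,0,0,0,0.0295,-0.0324,0.0057,0,0,0,0,0.0295,-0.0324,0.0057,0,0,0,0,0.0295,-0.0324,0.0057,0,0,0,0,0.0295,-0.0324,0.0057,0,0,0,0,0.0295,-0.0324,0.0057,0,0,0,0,0.0295,-0.0324,0.0057,0,0,0,0,0.0295,-0.0324,0.0057,0,0,0,0,0.0295,-0.0324,0.0057,0,0,0,0,0.0295,-0.0324,0.0057,0,0,0,0,0.0295,-0.0324,0.0057,0,0,0,0,0.0295,-0.0324,0.0057,0,0,0,0,0.0295,-0.0324,0.0057,0,0,0,0,0,0,0,0,0,8,0,0,0,0,0,0,8,0,0,0,0,0,0,8,0,0,0,0,0,0,8,0,0,0,0,0,0,8,0,0,0,0,0,0,0],
  squeeze=40,
)

```text
t: 2.1
tcp_pos: [456.8, 2.7, 151.1]
tcp_rot: [0.0, 0.992, -0.124, -0.0]
wrist_force: [0.1, -0.2, -0.2]
width: 85.3
finger_force: 0.0
```

```bash
cat >> h.py <<'E'
from scipy.spatial.transform import Rotation as Ro
C0=np.array([541.5,-18.85,0]); Y=np.array([.2477,.969,0]); X=np.array([.969,-.2477,0])
def cw(x,y,z): return C0+x*X+y*Y+np.array([0,0,z])
def pull(a): return cw(56.5-143.5*np.cos(a)+20*np.sin(a),0,30.5+143.5*np.sin(a)+20*np.cos(a))
def pose():
    s=sensors.get_state(); q=s["tcp_rot"]; return np.array(s["tcp_pos"]),Ro.from_quat([q[1],q[2],q[3],q[0]]).as_matrix(),s
def go(target):
    p,R,s=pose(); ax=R[:,0]; print("t",round(s["t"],1),"tcp",np.round(p,1),"yaw",round(np.degrees(np.arctan2(ax[1],ax[0])),1),"tilt",np.round(R[:2,2],3),"w",round(s["width"],1),"F",np.round(s["wrist_force"],1))
    print("tool delta mm",np.round(R.T@(np.array(target)-p),1))
E
python3 - <<'E'
from h import *
go(pull(0)-[0,0,19])
from scipy.optimize import least_squares
r=least_squares(lambda P:np.r_[proj("top",P)-[342,120],proj("side",P)-[338,135]],[700,-200,200]).x;print("drum",r)
print(ray("top",300,110,250),ray("side",330,100,250), ray("top",385,110,250))
E
```

```text
t 2.1 tcp [456.8   2.7 151.1] yaw -14.2 tilt [-0.001 -0.   ] w 85.3 F [ 0.1 -0.2 -0.2]
tool delta mm [ 4.000e-01 -1.000e-01  1.196e+02]
drum [ 638.08063839 -158.70591194  317.87759604]
[660.23334801 -77.12283563 250.        ] [649.678862   114.52032846 250.        ] [ 660.94610142 -262.18453528  250.        ]
```

Request:
jog_arm(
  moves=[0,0,0,0.04,0,0,0,0,0,0,0.04,0,0,0,0,0,0,0.03,0,0,0,0,0,0,0.009,0,0,0,0.6,0,0,0,0,0,0,1,0,0,0,0,0,0,1,0,0,0,0,0,0,1,0,0,0,0,0,0,1,0,0,0,0,0,0,1,0,0,0,0,0,0,1,0,0,0,0,0,0,1,0,0,0,0,0,0],
  squeeze=40,
)

```text
t: 3.3
tcp_pos: [457.6, 1.9, 32.7]
tcp_rot: [0.0, 0.992, -0.124, 0.0]
wrist_force: [1.1, -3.5, -0.9]
width: 6.7
finger_force: 38.9
```

```bash
python3 - <<'E'
from h import *
go(pull(0)-[0,0,19])
# swing plan: 18 rows a 0->1.65 with tilt 0->27 deg
N=18; a0=0;A=1.65
def st(k):
    a=A*k/N; th=np.radians(27*k/N); x=56.5-143.5*np.cos(a)+20*np.sin(a); z=30.5+143.5*np.sin(a)+20*np.cos(a)
    return np.array([x+19*np.sin(th), z-19*np.cos(th)]),th
for k in range(N):
    p,th=st(k);q,_=st(k+1);d=q-p
    # tool x=(cos, sin) in (x,z) ; tool z=(sin,-cos)
    print(k,np.round([d@[np.cos(th),np.sin(th)],d@[np.sin(th),-np.cos(th)]],1))
E
```

```text
t 3.3 tcp [457.6   1.9  32.7] yaw -14.3 tilt [ 0.001 -0.001] w 6.7 F [ 1.1 -3.5 -0.9]
tool delta mm [-0.6 -0.7  1.2]
0 [  2.9 -13.1]
1 [  4.4 -12.7]
2 [  5.9 -12.1]
3 [  7.3 -11.4]
4 [  8.6 -10.5]
5 [ 9.8 -9.5]
6 [10.8 -8.3]
7 [11.7 -7.1]
8 [12.5 -5.7]
9 [13.1 -4.3]
10 [13.5 -2.7]
11 [13.7 -1.2]
12 [13.8  0.4]
13 [13.6  1.9]
14 [13.3  3.4]
15 [12.8  4.9]
16 [12.2  6.3]
17 [11.3  7.7]
```

Request:
jog_arm(
  moves=[1,0.0029,0,-0.0131,0,1.5,0,1,0.0044,0,-0.0127,0,1.5,0,1,0.0059,0,-0.0121,0,1.5,0,1,0.0073,0,-0.0114,0,1.5,0,1,0.0086,0,-0.0105,0,1.5,0],
)

```text
t: 3.8
tcp_pos: [494.7, -7.2, 96.9]
tcp_rot: [0.006, 0.989, -0.125, 0.078]
wrist_force: [13.7, -4.4, -10.8]
width: 6.8
finger_force: 45.9
```

```bash
python3 - <<'E'
from h import *
a=cams.snapshot("side");b=cams.snapshot("top")
cv2.imwrite("pics/p1.png",np.hstack([crop(a,190,60,190,200,2),crop(b,200,90,150,200,2)])); print(pose()[2]["width"])
E
```

```text
6.365080797889783
```

View pics/p1.png

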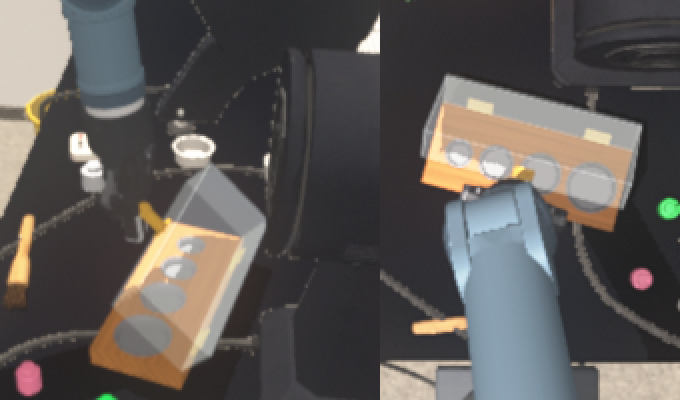

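The side crop shows the lid partly raised, with the pull held between the fingers at about (150,215). I'll continue the swing.

Request:
jog_arm(
  moves=[1,0.0098,0,-0.0095,0,1.5,0,1,0.0108,0,-0.0083,0,1.5,0,1,0.0117,0,-0.0071,0,1.5,0,1,0.0125,0,-0.0057,0,1.5,0,1,0.0131,0,-0.0043,0,1.5,0,1,0.0135,0,-0.0027,0,1.5,0,1,0.0137,0,-0.0012,0,1.5,0,1,0.0138,0,0.0004,0,1.5,0,1,0.0136,0,0.0019,0,1.5,0,1,0.0133,0,0.0034,0,1.5,0,1,0.0128,0,0.0049,0,1.5,0,1,0.0122,0,0.0063,0,1.5,0,1,0.0113,0,0.0077,0,1.5,0,1,0,0,0,0,0,0],
)

```text
t: 5.3
tcp_pos: [636.0, -42.7, 155.6]
tcp_rot: [0.029, 0.965, -0.12, 0.232]
wrist_force: [-0.3, -0.5, -0.4]
width: 0.1
finger_force: 0.0
```

```bash
python3 - <<'E'
from h import *
p,R,s=pose(); g=p-19*R[:,2]; d=g-C0; print("grasp case",d@X,d@Y,g[2],"tilt",R[:,2]@X, s["wrist_force"],s["width"]); 
for a in(1.55,1.6,1.65,1.7): print(a,(pull(a)-C0)@X,pull(a)[2])
a=cams.snapshot("side");b=cams.snapshot("top")
cv2.imwrite("pics/p2.png",np.hstack([crop(a,190,60,190,200,2),crop(b,200,90,150,200,2)]))
E
```

```text
grasp case 88.88942402722829 0.2555872060359583 172.47806851679078 tilt 0.4547686012214445 [-0.27670078 -0.52131352 -0.44257542] 0.08519450442412915
1.55 73.5348684835405 174.3848667172346
1.6 80.70712229543949 173.3548215904302
1.65 87.81891557508125 171.96771380700267
1.7 94.85247254301706 170.22701041401874
```

View pics/p2.png

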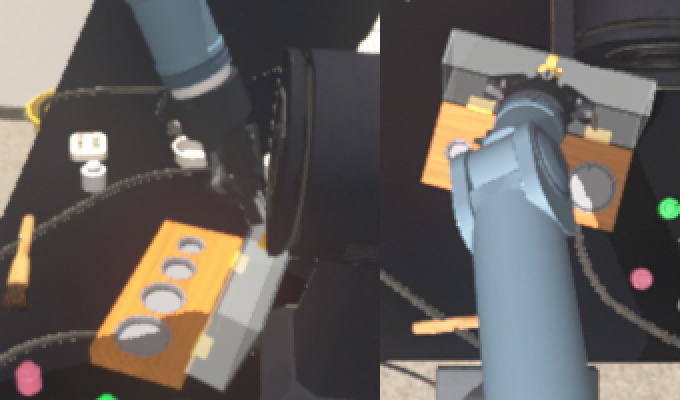

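The grip slid off near the end. The lid itself stands open past vertical, with the pull at about (550,62) in the crop, so I'll retreat and go for the weights.

Request:
jog_arm(
  moves=[1,0,0,-0.03,0,0,0,1,-0.03,0,-0.03,0,0,0,0.6,-0.03,0,-0.03,0,0,0,0.5,-0.03,0,-0.03,0,0,0,0.5,-0.03,0,-0.03,0,0,0,0.5,0,0,0,0,-6.75,0,0.5,0,0,0,0,-6.75,0,0.5,0,0,0,0,-6.75,0,0.5,0,0,0,0,-6.75,0,0.5,0,0,0,0,0,-8.2,0.5,0,0,0,0,0,-8.2,0.5,0,0,0,0,0,-8.2,0.5,0,0,0,0,0,-8.2,0.5,0,0,0,0,0,-8.2,0.5,0,0,0,0,0,-8.2,0.5,0,0,0,0,0,-8.2,0.5,0,0,0,0,0,-8.2,0.5,0,0,0,0,0,-8.2,0.5,0,0,0,0,0,-8.2,0.5,0,0,0,0,0,-8],
)

```text
t: 7.4
tcp_pos: [465.7, 0.8, 236.0]
tcp_rot: [0.001, 0.787, 0.617, 0.001]
wrist_force: [-0.3, -0.0, -0.0]
width: 42.4
finger_force: 0.0
```

```bash
python3 - <<'E'
from h import *
go([423.4,-363.6,100])
E
```

```text
t 7.4 tcp [465.7   0.8 236. ] yaw 76.1 tilt [0.002 0.   ] w 42.4 F [-0.3 -0.  -0. ]
tool delta mm [-364.    46.   135.9]
```

Request:
jog_arm(
  moves=[0.5,-0.0405,0.0051,0.0151,0,0,0,0.5,-0.0405,0.0051,0.0151,0,0,0,0.5,-0.0405,0.0051,0.0151,0,0,0,0.5,-0.0405,0.0051,0.0151,0,0,0,0.5,-0.0405,0.0051,0.0151,0,0,0,0.5,-0.0405,0.0051,0.0151,0,0,0,0.5,-0.0405,0.0051,0.0151,0,0,0,0.5,-0.0405,0.0051,0.0151,0,0,0,0.5,-0.04,0.005,0.015,0,0,0,0.5,0,0,0,0,0,0,0.5,0,0,0.04,0,0,0],
)

```text
t: 8.5
tcp_pos: [424.6, -369.2, 64.4]
tcp_rot: [0.007, 0.79, 0.613, 0.002]
wrist_force: [1.9, -1.4, 0.9]
width: 42.4
finger_force: 0.0
```

```bash
python3 - <<'E'
from h import *
go([423.4,-363.6,8])
a=cams.snapshot("side");b=cams.snapshot("top")
cv2.imwrite("pics/p3.png",np.hstack([crop(a,150,240,110,110,4),crop(b,350,180,80,110,4)]))
E
```

```text
t 8.5 tcp [ 424.6 -369.2   64.4] yaw 75.6 tilt [ 0.011 -0.009] w 42.4 F [ 1.9 -1.4  0.9]
tool delta mm [ 5.5 -3.3 56.3]
```

View pics/p3.png

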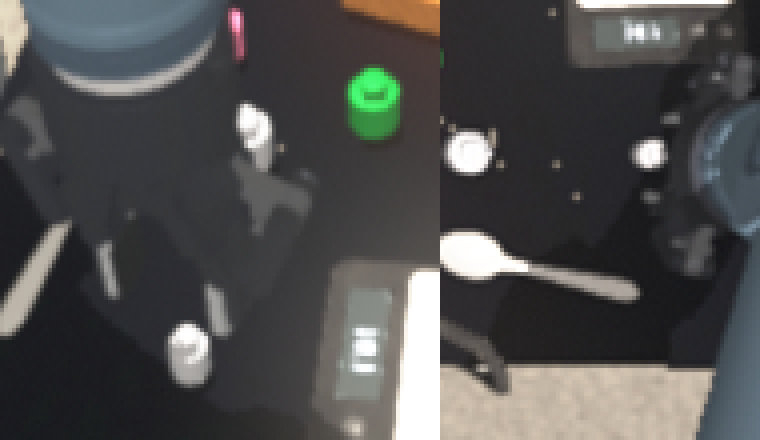

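The fingers are open above the small weight, at (188,355) in the side crop. I'll let the arm settle and then correct.

Request:
jog_arm(
  moves=[0.5,0,0,0,0,0,0,0.5,0,0,0,0,0,0,0.5,0,0,0,0,0,0],
)

```text
t: 8.9
tcp_pos: [421.8, -363.9, 61.4]
tcp_rot: [0.002, 0.789, 0.614, 0.001]
wrist_force: [-0.3, 0.0, 1.2]
width: 42.6
finger_force: 0.0
```

```bash
python3 - <<'E'
from h import *
go([423.4,-363.6,8])
E
```

```text
t 8.9 tcp [ 421.8 -363.9   61.4] yaw 75.8 tilt [ 0.003 -0.002] w 42.6 F [-0.3  0.   1.2]
tool delta mm [ 0.7  1.3 53.4]
```

Request:
jog_arm(
  moves=[0.5,0.0007,0.0013,0.03,0,0,0,0.5,0,0,0.0225,0,0,0,0.5,0,0,0,0,0,0,0.6,0,0,0,0,0,0,0.7,0,0,0,0,0,0,0.75,0,0,0,0,0,0,0.8,0,0,0,0,0,0,0.85,0,0,0,0,0,0,0.9,0,0,0,0,0,0,1,0,0,0,0,0,0,1,0,0,0,0,0,0,1,0,0,0,0,0,0,1,0,0,-0.01,0,0,0,1,0,0,-0.02,0,0,0,1,0,0,0,0,0,0],
  squeeze=30,
)

```text
t: 10.4
tcp_pos: [423.5, -364.6, 39.5]
tcp_rot: [0.003, 0.789, 0.614, 0.001]
wrist_force: [0.8, -0.1, -0.1]
width: 16.2
finger_force: 29.5
```

```bash
python3 - <<'E'
from h import *
print([np.round(cw(-6,y,0),1) for y in (92,41,-19,-89)])
go(cw(-6,92,120))
a=cams.snapshot("side");
cv2.imwrite("pics/p4.png",crop(a,150,240,110,130,4))
E
```

```text
[array([558.5,  71.8,   0. ]), array([545.8,  22.4,   0. ]), array([531. , -35.8,   0. ]), array([ 513.6, -103.6,    0. ])]
t 10.4 tcp [ 423.5 -364.6   39.5] yaw 75.8 tilt [ 0.004 -0.003] w 16.2 F [ 0.8 -0.1 -0.1]
tool delta mm [456.   23.9 -81.3]
```

View pics/p4.png

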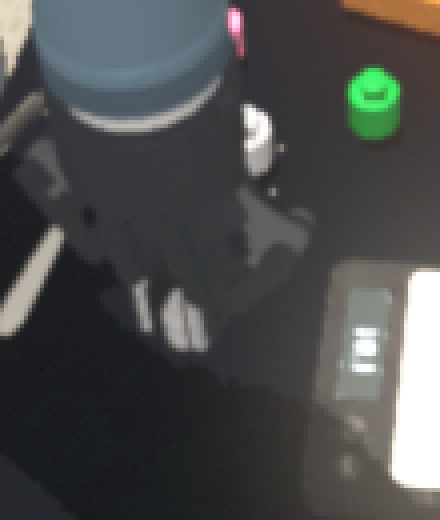

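Request:
jog_arm(
  moves=[1,0,0,-0.03,0,0,0,1,0,0,-0.04,0,0,0,1,0.03,0.0019,-0.011,0,0,0,1,0.041,0.0022,0,0,0,0,1,0.041,0.0022,0,0,0,0,1,0.041,0.0022,0,0,0,0,1,0.041,0.0022,0,0,0,0,1,0.041,0.0022,0,0,0,0,1,0.041,0.0022,0,0,0,0,1,0.041,0.0022,0,0,0,0,1,0.041,0.0022,0,0,0,0,1,0.041,0.0022,0,0,0,0,1,0.037,0.0022,0,0,0,0,1,0.02,0,0,0,0,0,1,0,0,0,0,0,0,1,0,0,0,0,0,0],
)

```text
t: 12.05
tcp_pos: [556.0, 72.7, 116.9]
tcp_rot: [-0.0, 0.789, 0.614, -0.001]
wrist_force: [-0.1, -1.2, 0.4]
width: 16.0
finger_force: 29.5
```

```bash
python3 - <<'E'
from h import *
go(cw(-6,92,33))
E
```

```text
t 12.1 tcp [556.   72.7 116.9] yaw 75.8 tilt [-0.002 -0.001] w 16.0 F [-0.1 -1.2  0.4]
tool delta mm [-0.1  2.7 83.9]
```

Request:
jog_arm(
  moves=[1,0,0.0025,0.03,0,0,0,1,0,0,0.03,0,0,0,1,0,0,0.018,0,0,0,1,0,0,0.007,0,0,0,1,0,0,0,0,0,0,0.78,0,0,0,0,0,0,0.72,0,0,0,0,0,0,0.68,0,0,0,0,0,0,0.65,0,0,0,0,0,0,0.65,0,0,0,0,0,0,0.65,0,0,-0.02,0,0,0,0.6,0,0,-0.03,0,0,0,0.5,0,0,-0.04,0,0,0],
)

```text
t: 13.35
tcp_pos: [557.3, 72.2, 122.0]
tcp_rot: [-0.001, 0.789, 0.614, -0.002]
wrist_force: [-0.2, 0.7, 0.4]
width: 42.2
finger_force: 0.0
```

```bash
python3 - <<'E'
from h import *
go([424,-242.5,60])
E
```

```text
t 13.3 tcp [557.3  72.2 122. ] yaw 75.8 tilt [-0.005 -0.001] w 42.2 F [-0.2  0.7  0.4]
tool delta mm [-337.7  -51.7   62.8]
```

Request:
jog_arm(
  moves=[0.42,-0.03,-0.0047,0,0,0,0,0.42,-0.04,-0.006,0,0,0,0,0.42,-0.04,-0.006,0,0,0,0,0.42,-0.04,-0.006,0,0,0,0,0.42,-0.04,-0.006,0,0,0,0,0.42,-0.04,-0.006,0,0,0,0,0.42,-0.04,-0.006,0,0,0,0,0.42,-0.04,-0.006,0,0,0,0,0.42,-0.0277,-0.005,0.02,0,0,0,0.42,0,0,0.04,0,0,0,0.42,0,0,0,0,0,0,0.42,0,0,0,0,0,0,0.42,0,0,0,0,0,0],
)

```text
t: 14.65
tcp_pos: [428.1, -241.6, 64.4]
tcp_rot: [0.001, 0.789, 0.615, 0.001]
wrist_force: [0.4, -0.3, 0.1]
width: 49.7
finger_force: 0.0
```

```bash
python3 - <<'E'
from h import *
go([424,-242.5,11])
a=cams.snapshot("side");b=cams.snapshot("top")
cv2.imwrite("pics/p5.png",np.hstack([crop(a,180,150,150,150,3),crop(b,210,100,100,150,3)]))
E
```

```text
t 14.7 tcp [ 428.1 -241.6   64.4] yaw 75.9 tilt [ 0.003 -0.001] w 49.7 F [ 0.4 -0.3  0.1]
tool delta mm [-1.8 -3.9 53.4]
```

View pics/p5.png

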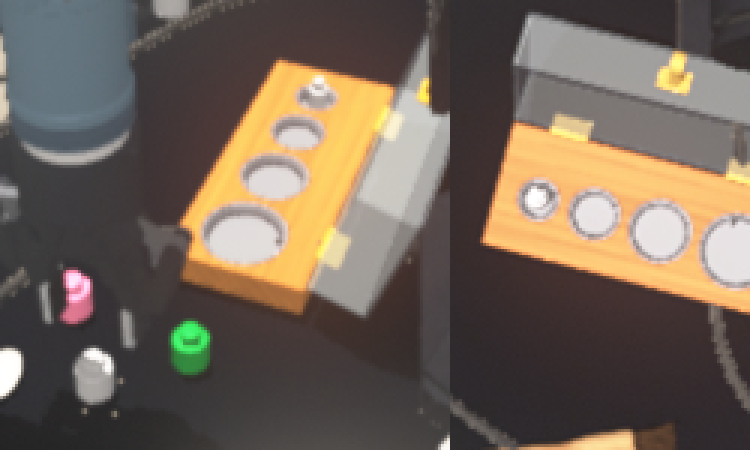

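The small weight sits upright in its socket, at (318,90) in the side crop and (537,200) in the top crop. Next is m.

Request:
jog_arm(
  moves=[0.42,-0.0018,-0.0039,0.03,0,0,0,0.42,0,0,0.0225,0,0,0,0.42,0,0,0,0,0,0,0.5,0,0,0,0,0,0,0.6,0,0,0,0,0,0,0.65,0,0,0,0,0,0,0.7,0,0,0,0,0,0,0.75,0,0,0,0,0,0,0.85,0,0,0,0,0,0,1,0,0,0,0,0,0,1,0,0,0,0,0,0,1,0,0,-0.01,0,0,0,1,0,0,-0.03,0,0,0,1,0,0,-0.04,0,0,0,1,0,0,-0.02,0,0,0,1,0,0,0,0,0,0],
  squeeze=35,
)

```text
t: 16.35
tcp_pos: [424.8, -244.4, 114.3]
tcp_rot: [0.004, 0.789, 0.614, 0.002]
wrist_force: [0.3, -0.8, -0.7]
width: 24.6
finger_force: 34.8
```

```bash
python3 - <<'E'
from h import *
go(cw(-6,41,112))
E
```

```text
t 16.4 tcp [ 424.8 -244.4  114.3] yaw 75.8 tilt [ 0.007 -0.004] w 24.6 F [ 0.3 -0.8 -0.7]
tool delta mm [288.4  51.7   2.2]
```

Request:
jog_arm(
  moves=[1,0.025,0.0045,0,0,0,0,1,0.04,0.0072,0,0,0,0,1,0.04,0.0072,0,0,0,0,1,0.04,0.0072,0,0,0,0,1,0.04,0.0072,0,0,0,0,1,0.04,0.0072,0,0,0,0,1,0.04,0.007,0,0,0,0,1,0.023,0.004,0,0,0,0,1,0,0,0,0,0,0,1,0,0,0,0,0,0,1,0,0,0,0,0,0],
)

```text
t: 17.45
tcp_pos: [541.3, 21.6, 109.3]
tcp_rot: [-0.0, 0.79, 0.613, -0.001]
wrist_force: [-0.2, -1.1, -1.1]
width: 25.5
finger_force: 34.8
```

```bash
python3 - <<'E'
from h import *
go(cw(-6,41,33.5))
E
```

```text
t 17.4 tcp [541.3  21.6 109.3] yaw 75.6 tilt [-0.003 -0.001] w 25.5 F [-0.2 -1.1 -1.1]
tool delta mm [ 2.1  4.4 75.8]
```

Request:
jog_arm(
  moves=[1,0.002,0.0043,0.03,0,0,0,1,0,0,0.025,0,0,0,1,0,0,0.014,0,0,0,1,0,0,0.006,0,0,0,1,0,0,0,0,0,0,0.68,0,0,0,0,0,0,0.62,0,0,0,0,0,0,0.58,0,0,0,0,0,0,0.55,0,0,0,0,0,0,0.55,0,0,0,0,0,0,0.55,0,0,-0.02,0,0,0,0.5,0,0,-0.03,0,0,0,0.4,0,0,-0.04,0,0,0],
)

```text
t: 18.75
tcp_pos: [545.4, 24.4, 124.6]
tcp_rot: [-0.001, 0.789, 0.614, -0.002]
wrist_force: [0.6, 0.8, 0.2]
width: 51.5
finger_force: 0.0
```

```bash
python3 - <<'E'
from h import *
go([401,236,64])
E
```

```text
t 18.8 tcp [545.4  24.4 124.6] yaw 75.8 tilt [-0.005 -0.   ] w 51.5 F [0.6 0.8 0.2]
tool delta mm [ 169.8 -191.6   61.2]
```

Request:
jog_arm(
  moves=[0.25,0.02,-0.0225,0,0,0,0,0.25,0.025,-0.0282,0,0,0,0,0.25,0.025,-0.0282,0,0,0,0,0.25,0.025,-0.0282,0,0,0,0,0.25,0.025,-0.0282,0,0,0,0,0.25,0.025,-0.0282,0,0,0,0,0.25,0.0248,-0.0281,0.02,0,0,0,0.25,0,0,0.04,0,0,0,0.25,0,0,0,0,0,0,0.25,0,0,0,0,0,0,0.25,0,0,0,0,0,0],
)

```text
t: 19.85
tcp_pos: [405.1, 235.9, 66.8]
tcp_rot: [0.0, 0.79, 0.613, 0.001]
wrist_force: [-0.6, 0.4, 0.1]
width: 64.0
finger_force: 0.0
```

```bash
python3 - <<'E'
from h import *
go([401,236,13])
a=cams.snapshot("side");b=cams.snapshot("top")
cv2.imwrite("pics/p6.png",np.hstack([crop(a,180,100,140,180,3),crop(b,160,130,110,180,3)]))
E
```

```text
t 19.9 tcp [405.1 235.9  66.8] yaw 75.7 tilt [0.002 0.001] w 64.0 F [-0.6  0.4  0.1]
tool delta mm [-1.  -4.1 53.8]
```

View pics/p6.png

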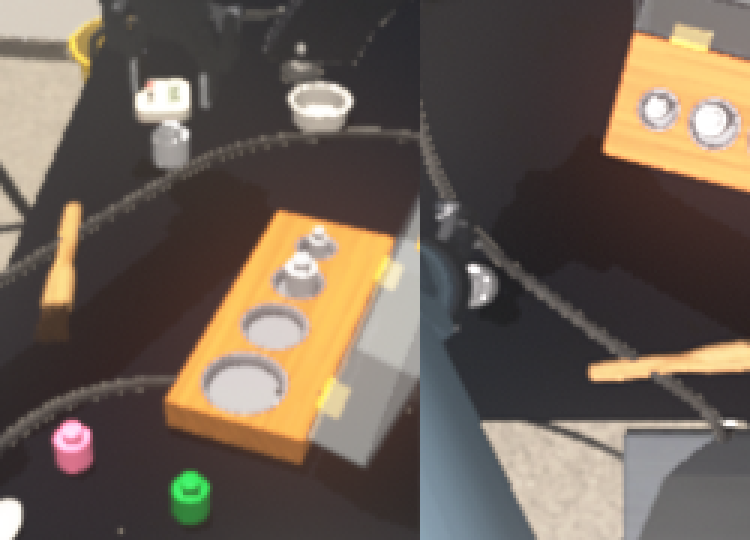

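Weight m is seated too, and the fingers stand above l. The cord is close by, so I'll use a narrower opening.

Request:
jog_arm(
  moves=[0.38,-0.001,-0.0041,0.01,0,0,0,0.38,0,0,0.02,0,0,0,0.38,0,0,0.0225,0,0,0,0.38,0,0,0,0,0,0,0.45,0,0,0,0,0,0,0.5,0,0,0,0,0,0,0.55,0,0,0,0,0,0,0.6,0,0,0,0,0,0,0.7,0,0,0,0,0,0,1,0,0,0,0,0,0,1,0,0,0,0,0,0,1,0,0,-0.01,0,0,0,1,0,0,-0.03,0,0,0,1,0,0,-0.04,0,0,0,1,0,0,-0.02,0,0,0,1,0,0,0,0,0,0],
  squeeze=45,
)

```text
t: 21.55
tcp_pos: [401.4, 237.9, 116.6]
tcp_rot: [0.001, 0.789, 0.614, 0.004]
wrist_force: [0.3, 0.3, -2.0]
width: 35.1
finger_force: 45.6
```

```bash
python3 - <<'E'
from h import *
go(cw(-6,-19,125))
E
```

```text
t 21.6 tcp [401.4 237.9 116.6] yaw 75.8 tilt [0.007 0.004] w 35.1 F [ 0.3  0.3 -2. ]
tool delta mm [-233.4  192.8   -8.6]
```

Request:
jog_arm(
  moves=[1,-0.0192,0.0158,-0.008,0,0,0,1,-0.0306,0.0253,0,0,0,0,1,-0.0306,0.0253,0,0,0,0,1,-0.0306,0.0253,0,0,0,0,1,-0.0306,0.0253,0,0,0,0,1,-0.0306,0.0253,0,0,0,0,1,-0.0306,0.0253,0,0,0,0,1,-0.0306,0.0253,0,0,0,0,1,0,0,0,0,0,0,1,0,0,0,0,0,0,1,0,0,0,0,0,0],
)

```text
t: 22.65
tcp_pos: [527.2, -36.0, 119.6]
tcp_rot: [-0.001, 0.789, 0.615, -0.001]
wrist_force: [-0.3, 0.5, -2.2]
width: 35.0
finger_force: 45.6
```

```bash
python3 - <<'E'
from h import *
go(cw(-6,-19,36))
E
```

```text
t 22.6 tcp [527.2 -36.  119.6] yaw 75.9 tilt [-0.003  0.001] w 35.0 F [-0.3  0.5 -2.2]
tool delta mm [ 1.1  3.9 83.6]
```

Request:
jog_arm(
  moves=[1,0.001,0.0038,0.035,0,0,0,1,0,0,0.03,0,0,0,1,0,0,0.013,0,0,0,1,0,0,0.006,0,0,0,1,0,0,0,0,0,0,0.56,0,0,0,0,0,0,0.5,0,0,0,0,0,0,0.46,0,0,0,0,0,0,0.43,0,0,0,0,0,0,0.43,0,0,0,0,0,0,0.43,0,0,-0.02,0,0,0,0.4,0,0,-0.03,0,0,0,0.3,0,0,-0.04,0,0,0,0.2,0,0,-0.03,0,0,0,0.2,0,0,0,0,0,0],
)

```text
t: 24.15
tcp_pos: [537.0, -37.6, 162.4]
tcp_rot: [0.004, 0.789, 0.614, 0.004]
wrist_force: [0.1, -0.4, 1.1]
width: 68.0
finger_force: 0.0
```

```bash
python3 - <<'E'
from h import *
t=cams.snapshot("top"); s=cams.snapshot("side")
cv2.imwrite("pics/p7.png",np.hstack([crop(t,375,135,60,70,7)[:490],crop(s,220,130,110,120,3)[:360].copy() if 0 else cv2.copyMakeBorder(crop(s,220,130,110,120,3),0,130,0,0,0)]))
s0=s; g=cv2.cvtColor(s,cv2.COLOR_BGR2GRAY)
go([566,-351,150])
for z in (63,): print(ray("top",402.75,162.75,z))
E
```

```text
t 24.2 tcp [533.3 -37.5 157.8] yaw 75.8 tilt [ 0.002 -0.   ] w 68.2 F [ 0.4 -0.4 -0.7]
tool delta mm [-295.8  108.8    7.9]
[ 565.97956011 -351.40009822   63.        ]
```

View pics/p7.png

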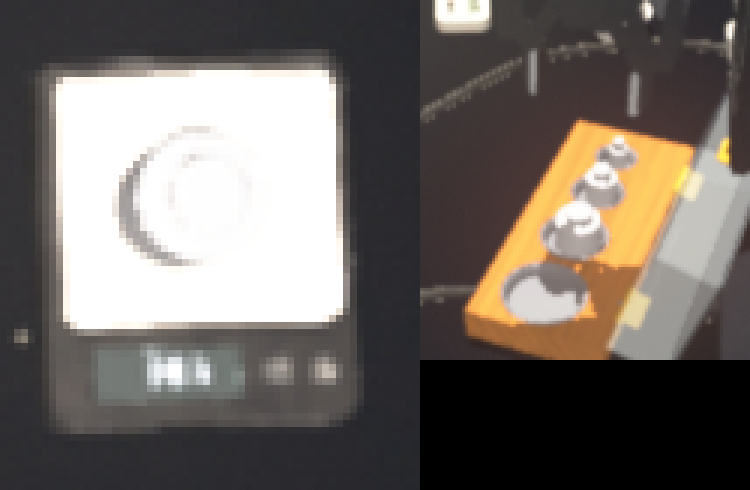

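All three smaller weights are seated, at (618,150), (600,185) and (577,225) in the side part. The xl knob is centred at (212,195) in the left crop, which is pixel (404.8,162.4). I'll refine its position.

```bash
python3 - <<'E'
from h import *
print(ray("top",404.8,162.4,73), "disc",ray("top",402.75,162.75,63))
s=cv2.imread("pics/side0.png"); c=crop(s,225,295,100,80,8)[:600]
cv2.imwrite("pics/p8.png",c)
E
```

```text
[ 565.82155387 -353.84827023   73.        ] disc [ 565.97956011 -351.40009822   63.        ]
```

View pics/p8.png

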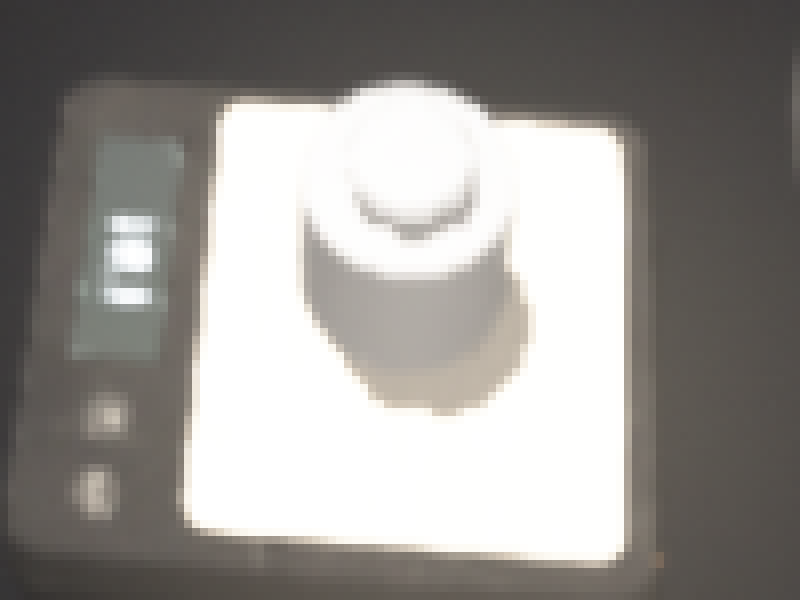

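The xl body's top rim is centred at (405,178) in the crop, which is side pixel (275.1,316.8).

Request:
jog_arm(
  moves=[0.1,-0.02,0.0072,0,0,0,0,0.1,-0.037,0.0135,0,0,0,0,0.1,-0.04,0.0147,0,0,0,0,0.1,-0.04,0.0147,0,0,0,0,0.1,-0.04,0.0147,0,0,0,0,0.1,-0.04,0.0147,0,0,0,0,0.1,-0.04,0.0147,0,0,0,0,0.1,-0.039,0.0144,0,0,0,0,0.1,0,0,0.03,0,0,0,0.1,0,0,0,0,0,0,0.1,0,0,0,0,0,0,0.1,0,0,0,0,0,0],
)

```text
t: 25.45
tcp_pos: [565.9, -349.0, 126.8]
tcp_rot: [-0.001, 0.788, 0.615, 0.0]
wrist_force: [-0.5, 0.3, 0.4]
width: 76.9
finger_force: 0.0
```

```bash
python3 - <<'E'
from h import *
print(ray("side",275.1,316.8,63))
go([566,-353,38])
E
```

```text
[ 565.55844458 -355.65311223   63.        ]
t 25.4 tcp [ 565.9 -349.   126.8] yaw 75.9 tilt [-0.     0.001] w 76.9 F [-0.5  0.3  0.4]
tool delta mm [-3.9  1.1 88.8]
```

Request:
jog_arm(
  moves=[0.1,-0.005,0.0012,0.03,0,0,0,0.1,0,0,0.035,0,0,0,0.1,0,0,0.023,0,0,0,0.2,0,0,0,0,0,0,0.3,0,0,0,0,0,0,0.36,0,0,0,0,0,0,0.42,0,0,0,0,0,0,0.48,0,0,0,0,0,0,0.6,0,0,0,0,0,0,1,0,0,0,0,0,0,1,0,0,0,0,0,0,1,0,0,-0.01,0,0,0,1,0,0,-0.03,0,0,0,1,0,0,-0.04,0,0,0,1,0,0,-0.02,0,0,0,1,0,0,0,0,0,0,1,0,0,0,0,0,0],
  squeeze=80,
)

```text
t: 27.15
tcp_pos: [564.5, -355.8, 138.3]
tcp_rot: [-0.001, 0.789, 0.614, -0.0]
wrist_force: [-0.4, 0.3, -5.0]
width: 45.3
finger_force: 83.3
```

```bash
python3 - <<'E'
from h import *
go(cw(-6,-89,120))
E
```

```text
t 27.1 tcp [ 564.5 -355.8  138.3] yaw 75.8 tilt [-0.001  0.001] w 45.3 F [-0.4  0.3 -5. ]
tool delta mm [ 232.  -111.3   18.5]
```

Request:
jog_arm(
  moves=[1,0.02,-0.0096,0,0,0,0,1,0.036,-0.0173,0,0,0,0,1,0.036,-0.0173,0,0,0,0,1,0.036,-0.0173,0,0,0,0,1,0.036,-0.0173,0,0,0,0,1,0.036,-0.0173,0,0,0,0,1,0.032,-0.0153,0,0,0,0,1,0,0,0,0,0,0,1,0,0,0.015,0,0,0,1,0,0,0,0,0,0,1,0,0,0,0,0,0],
)

```text
t: 28.25
tcp_pos: [512.0, -104.1, 121.9]
tcp_rot: [-0.002, 0.789, 0.614, -0.002]
wrist_force: [0.5, -0.5, -4.5]
width: 45.6
finger_force: 83.4
```

```bash
python3 - <<'E'
from h import *
go(cw(-6,-89,37))
E
```

```text
t 28.2 tcp [ 512.  -104.1  121.9] yaw 75.7 tilt [-0.005  0.001] w 45.6 F [ 0.5 -0.5 -4.5]
tool delta mm [ 0.9  1.9 84.9]
```

Request:
jog_arm(
  moves=[1,0.0009,0.0019,0.035,0,0,0,1,0,0,0.03,0,0,0,1,0,0,0.013,0,0,0,1,0,0,0.006,0,0,0,1,0,0,0,0,0,0,0.44,0,0,0,0,0,0,0.4,0,0,0,0,0,0,0.36,0,0,0,0,0,0,0.32,0,0,0,0,0,0,0.3,0,0,0,0,0,0,0.3,0,0,-0.02,0,0,0,0.3,0,0,-0.03,0,0,0,0.3,0,0,-0.04,0,0,0,0.3,-0.03,-0.03,-0.02,0,0,0,0.4,-0.03,-0.03,0,0,0,0,0.4,-0.03,-0.03,0,0,0,0,0.4,0,0,0,0,0,0,0.4,0,0,0,0,0,0],
)

```text
t: 30.05
tcp_pos: [406.5, -169.3, 150.3]
tcp_rot: [0.0, 0.79, 0.613, 0.0]
wrist_force: [-0.0, -0.2, -0.2]
width: 51.6
finger_force: 0.0
```

```bash
python3 - <<'E'
from h import *
from scipy.optimize import least_squares
t=cams.snapshot("top"); s=cams.snapshot("side")
go([500,-20,150])
for n,im,(x,y,w,h) in (("top",t,(265,105,40,35)),("side",s,(300,130,60,60))):
    hsv=cv2.cvtColor(im,cv2.COLOR_BGR2HSV); m=cv2.inRange(hsv,(18,140,120),(35,255,255))[y:y+h,x:x+w]
    k,l,st,c=cv2.connectedComponentsWithStats(m)
    print(n,[(st[i].tolist(),c[i].round(1)+[x,y]) for i in range(1,k) if st[i][4]>8])
for a in (1.5,1.6,1.65,1.7,1.75,1.8): print(a,proj("top",pull(a)).round(1),proj("side",pull(a)).round(1))
cv2.imwrite("pics/p9.png",np.hstack([crop(t,210,95,120,120,3),crop(s,215,120,140,120,3)]))
E
```

```text
t 30.1 tcp [ 408.4 -168.1  150.5] yaw 75.8 tilt [ 0.002 -0.   ] w 51.4 F [0.2 0.6 0.5]
tool delta mm [166.   52.6   0.6]
top [([17, 18, 7, 6, 29], array([284.8, 125.8]))]
side [([19, 47, 4, 7, 18], array([321.1, 180.6])), ([0, 48, 9, 12, 93], array([303.7, 184. ]))]
1.5 [280.2 140. ] [307.3 161. ]
1.6 [281.8 134.2] [313.6 163. ]
1.65 [282.5 131.4] [316.7 164.3]
1.7 [283.3 128.7] [319.7 165.6]
1.75 [284. 126.] [322.7 167.1]
1.8 [284.7 123.4] [325.7 168.7]
```

View pics/p9.png

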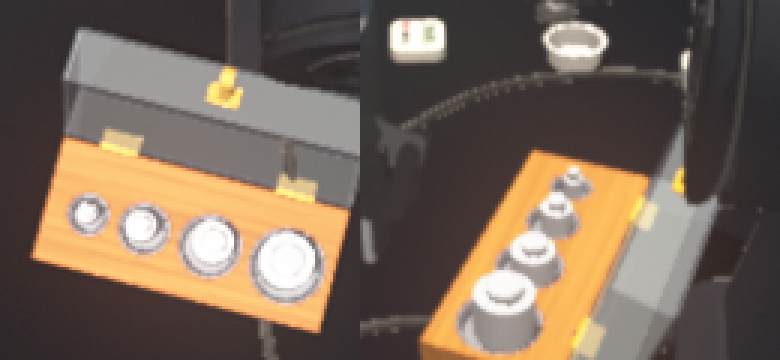

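All four weights stand in their sockets, at (88,213), (143,228), (210,245) and (288,263) in the left crop. The lid leans back at about 1.9 rad with the pull tip at (228,70). I'll reposition for the closing grasp, tilted to keep clear of the drum.

Request:
jog_arm(
  moves=[0.4,0.0355,0.0125,-0.0134,0,0,0,0.4,0.0355,0.0125,-0.0134,0,0,0,0.4,0.0355,0.0125,-0.0134,0,0,0,0.4,0.0355,0.0125,-0.0134,0,0,0,0.4,0.0355,0.0125,-0.0134,0,0,0,0.4,0,0,0,0,0,8.2,0.4,0,0,0,0,0,8.2,0.4,0,0,0,0,0,8.2,0.4,0,0,0,0,0,8.2,0.4,0,0,0,0,0,8.2,0.4,0,0,0,0,0,8.2,0.4,0,0,0,0,0,8.2,0.4,0,0,0,0,0,8.2,0.4,0,0,0,0,0,8.2,0.4,0,0,0,0,0,8.2,0.4,0,0,0,0,0,8.2],
)

```text
t: 31.75
tcp_pos: [512.3, -10.0, 216.9]
tcp_rot: [-0.0, 0.992, -0.127, 0.0]
wrist_force: [-0.1, 1.1, -0.6]
width: 51.4
finger_force: 0.0
```

Request:
jog_arm(
  moves=[0.4,0,0,0,0,7.5,0,0.4,0,0,0,0,7.5,0,0.4,0,0,0,0,7.5,0,0.4,0,0,0,0,7.5,0,0.4,0,0,0,0,7.5,0,0.4,0,0,0,0,7.5,0,0.4,0,0,0,0,0,0,0.4,0,0,0,0,0,0],
)

```text
t: 32.55
tcp_pos: [514.5, -17.0, 222.2]
tcp_rot: [0.045, 0.935, -0.124, 0.328]
wrist_force: [0.1, -0.3, 0.7]
width: 51.4
finger_force: 0.0
```

```bash
python3 - <<'E'
from h import *
go(cw(64.7,0,217.3)); p,R,s=pose(); print("axis case",R[:,2]@X,R[:,2]@Y,R[2,2],"y",R[:,1]@Y, s["qpos"].round(2))
# pull-tip angle from the top view
t=cams.snapshot("top")
for a in (1.8,1.85,1.9,1.95):
    e=cw(56.5-151*np.cos(a)+20*np.sin(a),0,30.5+151*np.sin(a)+20*np.cos(a)); print(a,proj("top",e).round(1),pull(a).round(1))
im=cv2.imread("pics/p9.png")[::3,:360:3]; hs=cv2.cvtColor(im,cv2.COLOR_BGR2HSV); m=cv2.inRange(hs,(15,90,90),(38,255,255)); v,u=np.nonzero(m[15:45,60:90]); print("yellow rows",(v+15+95).min(),(v+110).max(), [(r,np.sum(v+110==r),(u[v+110==r]+270).mean()) for r in range(112,130) if (v+110==r).any()])
E
```

```text
t 32.5 tcp [514.5 -17.  222.2] yaw -15.0 tilt [ 0.603 -0.166] w 51.4 F [ 0.1 -0.3  0.7]
tool delta mm [68.1 -6.3 60.9]
axis case 0.6254053117837595 -0.011748007784488201 -0.7802909046676233 y -1.0000488683374504 [ 0.2  -0.15 -0.41  2.38  0.7   0.38 -2.65]
1.8 [285.  122.1] [646.7 -45.7 165.7]
1.85 [285.7 119.5] [653.2 -47.4 162.9]
1.9 [286.4 117. ] [659.5 -49.  159.8]
1.95 [287.1 114.5] [665.7 -50.6 156.4]
yellow rows 117 130 [(117, np.int64(4), np.float64(286.5)), (118, np.int64(5), np.float64(286.0)), (119, np.int64(5), np.float64(286.0)), (120, np.int64(6), np.float64(285.5)), (121, np.int64(5), np.float64(285.0)), (122, np.int64(7), np.float64(284.0)), (123, np.int64(8), np.float64(283.5)), (124, np.int64(11), np.float64(284.0)), (125, np.int64(12), np.float64(284.5)), (126, np.int64(12), np.float64(284.5)), (127, np.int64(11), np.float64(284.0)), (128, np.int64(11), np.float64(284.0)), (129, np.int64(10), np.float64(284.5))]
```

Request:
jog_arm(
  moves=[0.4,0.025,-0.0015,0,0,0,0,0.4,0.03,-0.002,0,0,0,0,0.4,0.022,-0.0014,0.02,0,0,0,0.4,0,0,0.03,0,0,0,0.4,0,0,0.03,0,0,0,0.4,0,0,0.02,0,0,0,0.4,0,0,0,0,0,0,0.4,0,0,0,0,0,0],
)

```text
t: 33.4
tcp_pos: [634.2, -43.8, 191.7]
tcp_rot: [0.045, 0.935, -0.123, 0.328]
wrist_force: [-0.9, 0.4, -0.3]
width: 51.3
finger_force: 0.0
```

```bash
cat >> h.py <<'E'
def grasp(a):
    p,R,s=pose(); th=np.arcsin(R[:,2]@X); g=p-19*R[:,2]; print("t",s["t"].round(2) if hasattr(s["t"],"round") else s["t"],"tilt",np.degrees(th).round(1),"ysk",(R[:,2]@Y).round(3),"grasp case",((g-C0)@X).round(1),((g-C0)@Y).round(1),g[2].round(1),"w",round(s["width"],1),"F",np.round(s["wrist_force"],1),"q",s["qpos"].round(2))
    print("to pull, tool:",(R.T@(pull(a)-g)).round(1))
E
python3 - <<'E'
from h import *
grasp(1.9)
a=cams.snapshot("side");b=cams.snapshot("top")
cv2.imwrite("pics/p10.png",np.hstack([crop(a,220,60,140,180,3),crop(b,210,70,110,180,3)]))
E
```

```text
t 33.4 tilt 38.7 ysk -0.012 grasp case 84.1 -1.0 206.5 w 51.3 F [-0.9  0.4 -0.3] q [ 0.17  0.15 -0.3   2.17  1.    0.33 -2.82]
to pull, tool: [ 0.2 -1.7 60. ]
```

View pics/p10.png

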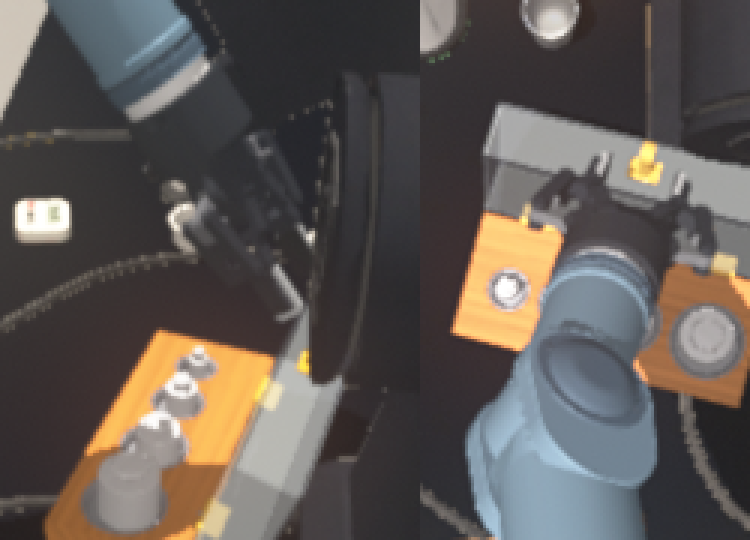

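The top crop shows the fingers at (600,165) and (682,185) straddling the line of the pull at (645,160). Joint 7 is close to its limit, so I'll back off a little and turn the gripper half a turn.

Request:
jog_arm(
  moves=[0.4,0,0,-0.03,0,0,0,0.4,0,0,-0.02,0,0,0,0.4,0,0,0,0,0,-8,0.4,0,0,0,0,0,-8.2,0.4,0,0,0,0,0,-8.2,0.4,0,0,0,0,0,-8.2,0.4,0,0,0,0,0,-8.2,0.4,0,0,0,0,0,-8.2,0.4,0,0,0,0,0,-8.2,0.4,0,0,0,0,0,-8.2,0.4,0,0,0,0,0,-8.2,0.4,0,0,0,0,0,-8.2,0.4,0,0,0,0,0,-8.2],
)

```text
t: 34.8
tcp_pos: [603.4, -35.9, 232.8]
tcp_rot: [0.266, 0.747, 0.576, 0.2]
wrist_force: [0.2, 0.4, -1.0]
width: 51.5
finger_force: 0.0
```

Request:
jog_arm(
  moves=[0.4,0,0,0,0,0,-8.2,0.4,0,0,0,0,0,-8.2,0.4,0,0,0,0,0,-8.2,0.4,0,0,0,0,0,-8.2,0.4,0,0,0,0,0,-8.2,0.4,0,0,0,0,0,-8.2,0.4,0,0,0,0,0,-8.2,0.4,0,0,0,0,0,-8.2,0.4,0,0,0,0,0,-8.2,0.4,0,0,0,0,0,-8.2,0.4,0,0,0,0,0,-8,0.4,0,0,0,0,0,0,0.4,0,0,0,0,0,0],
)

```text
t: 36.1
tcp_pos: [603.4, -36.0, 232.1]
tcp_rot: [0.329, 0.125, 0.935, -0.045]
wrist_force: [-0.4, -0.3, 0.8]
width: 51.4
finger_force: 0.0
```

```bash
python3 - <<'E'
from h import *
grasp(1.9); p,R,s=pose(); print(R[:,1]@Y, R[:,0]@Y)
E
```

```text
t 36.1 tilt 38.8 ysk -0.012 grasp case 52.3 -1.0 246.9 w 51.4 F [-0.4 -0.3  0.8] q [ 0.29  0.03 -0.43  2.2   0.77  0.38  0.52]
to pull, tool: [  0.5   2.3 111.4]
1.000029451416473 0.011095365866143014
```

Request:
jog_arm(
  moves=[0.4,0,0.001,0.035,0,0,0,0.4,0,0.0013,0.035,0,0,0,0.4,0,0,0.025,0,0,0,0.4,0,0,0.016,0,0,0,0.6,0,0,0,0,0,0,0.8,0,0,0,0,0,0,1,0,0,0,0,0,0,1,0,0,0,0,0,0,1,0,0,0,0,0,0,1,0,0,0,0,0,0],
  squeeze=60,
)

```text
t: 37.1
tcp_pos: [671.0, -52.9, 145.3]
tcp_rot: [0.329, 0.124, 0.935, -0.046]
wrist_force: [-0.2, -2.4, 1.8]
width: 9.0
finger_force: 59.0
```

```bash
python3 - <<'E'
from h import *
grasp(1.9)
a0=1.9; N=20; p,R,s=pose(); t0=np.arcsin(R[:,2]@X)
def st(k):
    a=a0*(1-k/N); th=t0*(1-k/N); x=56.5-143.5*np.cos(a)+20*np.sin(a); z=30.5+143.5*np.sin(a)+20*np.cos(a)
    return np.array([x+19*np.sin(th), z-19*np.cos(th)]),th
for k in range(N):
    p,th=st(k);q,_=st(k+1);d=q-p   # flipped: tool x = -(cos,sin)
    print(k,np.round([-d@[np.cos(th),np.sin(th)],d@[np.sin(th),-np.cos(th)]],1))
print(np.degrees(t0)/N)
E
```

```text
t 37.1 tilt 38.8 ysk -0.012 grasp case 122.0 -0.7 160.1 w 9.0 F [-0.2 -2.4  1.8] q [ 0.2   0.3  -0.32  2.12  1.31  0.32  0.04]
to pull, tool: [0.3 0.7 0.1]
0 [  6.9 -12.3]
1 [  8.4 -11.4]
2 [  9.8 -10.3]
3 [11.1 -9. ]
4 [12.1 -7.6]
5 [13. -6.]
6 [13.7 -4.4]
7 [14.1 -2.7]
8 [14.4 -0.9]
9 [14.4  0.8]
10 [14.2  2.6]
11 [13.7  4.3]
12 [13.  6.]
13 [12.2  7.5]
14 [11.1  8.9]
15 [ 9.9 10.2]
16 [ 8.5 11.3]
17 [ 7.  12.2]
18 [ 5.3 12.9]
19 [ 3.6 13.4]
1.940584254039441
```

Request:
jog_arm(
  moves=[1,0.0034,0,-0.0061,0,0.97,0,1,0.0035,0,-0.0062,0,0.97,0,1,0.0042,0,-0.0057,0,0.97,0,1,0.0042,0,-0.0057,0,0.97,0,1,0.0049,0,-0.0052,0,0.97,0,1,0.0049,0,-0.0051,0,0.97,0,1,0.0055,0,-0.0045,0,0.97,0,1,0.0056,0,-0.0045,0,0.97,0,1,0.006,0,-0.0038,0,0.97,0,1,0.0061,0,-0.0038,0,0.97,0,1,0.0065,0,-0.003,0,0.97,0,1,0.0065,0,-0.003,0,0.97,0,1,0.0068,0,-0.0022,0,0.97,0,1,0.0069,0,-0.0022,0,0.97,0,1,0.007,0,-0.0014,0,0.97,0,1,0.0071,0,-0.0013,0,0.97,0,1,0.0072,0,-0.0005,0,0.97,0,1,0.0072,0,-0.0004,0,0.97,0,1,0.0072,0,0.0004,0,0.97,0,1,0.0072,0,0.0004,0,0.97,0],
  squeeze=70,
)

```text
t: 39.1
tcp_pos: [540.4, -19.3, 143.6]
tcp_rot: [0.17, 0.13, 0.977, -0.025]
wrist_force: [8.7, -7.3, -5.5]
width: 8.5
finger_force: 68.3
```

```bash
python3 - <<'E'
from h import *
grasp(0.95)
E
```

```text
t 39.1 tilt 19.7 ysk -0.009 grasp case -7.3 -0.6 161.5 w 8.5 F [ 8.7 -7.3 -5.5] q [ 0.47  0.17 -0.62  2.16  0.44  0.57  0.84]
to pull, tool: [4.1 0.5 1.3]
```

Request:
jog_arm(
  moves=[1,0.0071,0,0.0013,0,0.97,0,1,0.0071,0,0.0013,0,0.97,0,1,0.0069,0,0.0021,0,0.97,0,1,0.0068,0,0.0022,0,0.97,0,1,0.0065,0,0.003,0,0.97,0,1,0.0065,0,0.003,0,0.97,0,1,0.0061,0,0.0037,0,0.97,0,1,0.0061,0,0.0038,0,0.97,0,1,0.0056,0,0.0044,0,0.97,0,1,0.0055,0,0.0045,0,0.97,0,1,0.005,0,0.0051,0,0.97,0,1,0.0049,0,0.0051,0,0.97,0,1,0.0043,0,0.0056,0,0.97,0,1,0.0042,0,0.0057,0,0.97,0,1,0.0035,0,0.0061,0,0.97,0,1,0.0035,0,0.0061,0,0.97,0,1,0.0027,0,0.0064,0,0.97,0,1,0.0026,0,0.0065,0,0.97,0,1,0.0018,0,0.0067,0,0.97,0,1,0.0018,0,0.0067,0,0.97,0],
)

```text
t: 41.1
tcp_pos: [456.7, 2.0, 33.7]
tcp_rot: [-0.001, 0.132, 0.991, -0.004]
wrist_force: [-5.5, -6.5, 7.0]
width: 8.9
finger_force: 89.0
```

Request:
jog_arm(
  moves=[1,0,0,0,0,0,0,1,0,0,0,0,0,0],
)

```text
t: 41.3
tcp_pos: [456.7, 2.0, 33.4]
tcp_rot: [-0.001, 0.132, 0.991, -0.004]
wrist_force: [-3.2, -5.3, 2.6]
width: 8.8
finger_force: 88.7
```

```bash
python3 - <<'E'
from h import *
grasp(0)
E
```

```text
t 41.3 tilt -0.0 ysk -0.008 grasp case -87.3 -0.6 52.4 w 8.8 F [-3.2 -5.3  2.6] q [ 0.45  0.4  -0.61  2.16  0.37  0.69  0.89]
to pull, tool: [-0.3  0.7  1.9]
```

Request:
jog_arm(
  moves=[1,0,0,0.002,0,0,0,1,0,0,0.002,0,0,0,1,0,0,0.002,0,0,0,1,0,0,0,0,0,0,1,0,0,0,0,0,0],
)

```text
t: 41.8
tcp_pos: [456.0, 2.2, 27.5]
tcp_rot: [-0.001, 0.132, 0.991, -0.004]
wrist_force: [-3.9, -6.1, 3.7]
width: 8.9
finger_force: 90.0
```

Request:
jog_arm(
  moves=[1,0,0,0.003,0,0,0,1,0,0,0,0,0,0,0.7,0,0,0,0,0,0,0.5,0,0,0,0,0,0,0.3,0,0,0,0,0,0,0.3,0,0,0,0,0,0,0.3,0,0,-0.02,0,0,0,0.3,0,0,-0.04,0,0,0,0.3,0,0,-0.04,0,0,0,1,0.03,0,-0.02,0,0,0,1,0.04,0,0,0,0,0,1,0.03,0,0,0,0,0,1,0,0,0,0,0,0,1,0,0,0,0,0,0],
)

```text
t: 43.2
tcp_pos: [360.1, 31.6, 144.4]
tcp_rot: [-0.0, 0.131, 0.991, -0.002]
wrist_force: [0.4, 0.0, 0.2]
width: -0.3
finger_force: 0.0
```

```bash
python3 - <<'E'
from h import *
a=cams.snapshot("side");b=cams.snapshot("top")
cv2.imwrite("pics/p11.png",np.hstack([crop(a,220,130,110,130,4),crop(b,215,130,85,130,4)]))
go(cw(-40,0,90))
for n,im in (("side",a),("top",b)):
  hs=cv2.cvtColor(im,cv2.COLOR_BGR2HSV); m=cv2.inRange(hs,(20,150,150),(35,255,255))
  x,y,w,h=(225,165,50,40) if n=="side" else (258,188,22,24)
  v,u=np.nonzero(m[y:y+h,x:x+w]); i=np.argmin(u) if n=="side" else np.argmax(v); print(n,"tip",u[i]+x,v[i]+y)
  im0=cv2.imread(f"pics/{n}0.png"); hs=cv2.cvtColor(im0,cv2.COLOR_BGR2HSV); m=cv2.inRange(hs,(20,150,150),(35,255,255)); v,u=np.nonzero(m[y:y+h,x:x+w]); i=np.argmin(u) if n=="side" else np.argmax(v); print(n,"tip at start",u[i]+x,v[i]+y)
E
```

```text
t 43.3 tcp [361.5  31.8 144.7] yaw 164.9 tilt [-0.001 -0.003] w 0.1 F [-0.2 -0.3  0.7]
tool delta mm [-147.    -2.3   54.8]
side tip 241 186
side tip at start 243 179
top tip 263 207
top tip at start 266 204
```

View pics/p11.png

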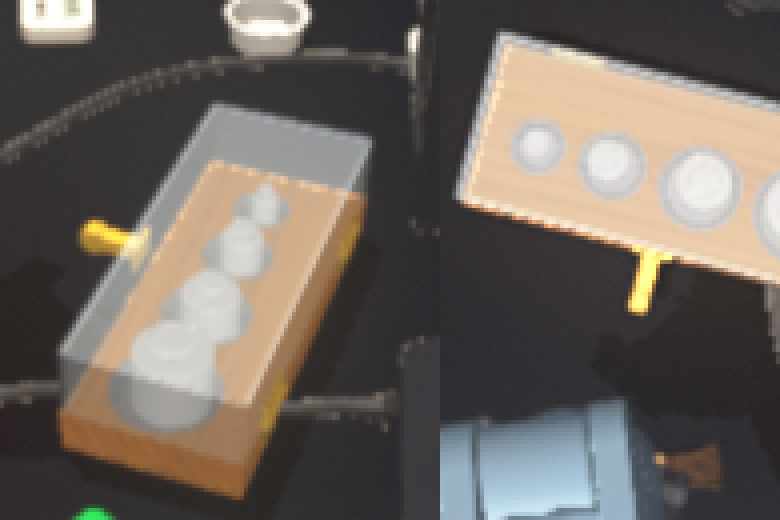

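The lid is down over all four weights, with the pull at (100,238) in the side crop, lower than at the start. I'll press lightly on the lid's front to be sure it is fully closed.

Request:
jog_arm(
  moves=[1,-0.03,0,0,0,0,0,1,-0.04,0,0,0,0,0,1,-0.04,-0.001,0,0,0,0,1,-0.037,-0.001,0.02,0,0,0,1,0,0,0.03,0,0,0,1,0,0,0,0,0,0,1,0,0,0.004,0,0,0,1,0,0,0.004,0,0,0,1,0,0,0,0,0,0,1,0,0,0,0,0,0],
)

```text
t: 44.3
tcp_pos: [501.8, -8.8, 87.1]
tcp_rot: [0.0, 0.131, 0.991, -0.002]
wrist_force: [-0.5, 0.2, -0.2]
width: -0.1
finger_force: 0.0
```

```bash
python3 - <<'E'
from h import *
go(cw(-40,0,80))
for n in("top","side"):
  for a in (0,.03,.06): print(n,a,proj(n,cw(56.5-151*np.cos(a)+20*np.sin(a),0,30.5+151*np.sin(a)+20*np.cos(a))).round(1))
E
```

```text
t 44.3 tcp [501.8  -8.8  87.1] yaw 164.9 tilt [-0.    -0.004] w -0.1 F [-0.5  0.2 -0.2]
tool delta mm [-0.9  0.1  7.1]
top 0 [263.9 207. ]
top 0.03 [263.9 206.7]
top 0.06 [263.9 206.4]
side 0 [240.7 187.8]
side 0.03 [240.9 186.4]
side 0.06 [241.2 185.1]
```

Request:
jog_arm(
  moves=[1,0,0,0.004,0,0,0,1,0,0,0.002,0,0,0,1,0,0,0.002,0,0,0,1,0,0,0.002,0,0,0,1,0,0,0,0,0,0],
)

```text
t: 44.8
tcp_pos: [501.5, -9.0, 79.4]
tcp_rot: [-0.002, 0.132, 0.991, -0.004]
wrist_force: [-9.6, -0.5, 24.3]
width: -0.1
finger_force: 12.3
```

Request:
jog_arm(
  moves=[1,0,0,-0.02,0,0,0,1,0,0,-0.04,0,0,0,1,0,0,-0.04,0,0,0,1,0.04,0,0,0,0,0,1,0.04,0,0,0,0,0,1,0,0,0,0,0,0,1,0,0,0,0,0,0],
)

```text
t: 45.5
tcp_pos: [423.5, 12.0, 176.1]
tcp_rot: [-0.001, 0.131, 0.991, -0.003]
wrist_force: [1.1, -0.5, 0.9]
width: 0.3
finger_force: 0.0
```

```bash
python3 - <<'E'
from h import *
print(order.job_done())
E
```

```text
the job is handed in; nothing more can be done
None
```

All four weights are standing upright in their sockets in size order, the lid is closed fully over them, and I handed the job in at about 45 s (no verdict was returned).

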